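# Put the lids back on the art-supply tins

### The job

The art lesson is over: put each of the four wooden lids back on the white supply tin it was made for, by shape and size, so that its lip sits down inside the mouth and the lid lies flat on the rim all round. Leave the tins standing where they are, and do not shift or knock over the glue bottle or the roll of tape that stand among them.

Things in the scene. Friction and masses are not known exactly. Their poses are not given: they have to be found in the camera images.
- small_round_tin: small round open tin, white painted steel, loose on the table, 0.35 to 0.75 kg: round, 80 mm across outside, 80 mm tall, mouth 74 mm across, a few corks inside (at least 15 mm below the rim); walls 3 mm. Origin: centre of its underside, z up. With its lid on, the lid's origin is 71 mm above the tin's.
- large_round_tin: large round open tin, white painted steel, loose on the table, 0.35 to 0.75 kg: round, 112 mm across outside, 70 mm tall, mouth 106 mm across, rolls of tape inside (at least 15 mm below the rim); walls 3 mm. Origin: centre of its underside, z up. With its lid on, the lid's origin is 61 mm above the tin's.
- square_tin: square open tin, white painted steel, loose on the table, 0.35 to 0.75 kg: square, 96 by 96 mm outside, 60 mm tall, mouth 90 by 90 mm, erasers inside (at least 15 mm below the rim); walls 3 mm. Origin: centre of its underside, z up. With its lid on, the lid's origin is 51 mm above the tin's.
- long_tin: long open tin, white painted steel, loose on the table, 0.35 to 0.75 kg: long rectangle, 140 mm along its x by 68 mm along its y outside, 50 mm tall, mouth 134 by 62 mm, crayons inside (at least 15 mm below the rim); walls 3 mm. Origin: centre of its underside, z up. With its lid on, the lid's origin is 41 mm above the tin's.
- small_round_lid: small round lid, light beech, lying grip up, 50 to 125 g: round top 88 mm across, lip 64 mm across; the lip enters the tin's mouth with 5 mm play each side, the top rests on the rim. Grip: a central wooden knob 22 mm across. Origin: centre of the lip's underside, z up; lip z 0 to 9, top board 9 to 15, grip 15 to 39 mm.
- large_round_lid: large round lid, light beech, lying grip up, 50 to 125 g: round top 120 mm across, lip 96 mm across; the lip enters the tin's mouth with 5 mm play each side, the top rests on the rim. Grip: a central wooden knob 22 mm across. Origin: centre of the lip's underside, z up; lip z 0 to 9, top board 9 to 15, grip 15 to 39 mm.
- square_lid: square lid, light beech, lying grip up, 50 to 125 g: square top 104 by 104 mm, lip 80 by 80 mm; the lip enters the tin's mouth with 5 mm play each side, the top rests on the rim. Grip: a central wooden bar, 46 mm along the lid's x, 14 mm along its y. Origin: centre of the lip's underside, z up; lip z 0 to 9, top board 9 to 15, grip 15 to 39 mm.
- long_lid: long lid, light beech, lying grip up, 50 to 125 g: rectangular top, 148 mm along its x by 76 mm along its y, lip 124 by 52 mm; the lip enters the tin's mouth with 5 mm play each side, the top rests on the rim. Grip: a central wooden bar, 46 mm along the lid's x, 14 mm along its y. Origin: centre of the lip's underside, z up; lip z 0 to 9, top board 9 to 15, grip 15 to 39 mm.
- glue_bottle: white glue bottle with a yellow label and an orange pointed cap, standing upright among the tins and lids, 38 mm across, 102 mm tall, light and easily knocked over. Not to be moved. Origin: centre of its underside, z up.
- tape_roll: small roll of buff masking tape lying flat among the tins and lids, 48 mm across, 18 mm tall. Not to be moved. Origin: centre of its underside, z up.
There are look-alikes about, which are no part of the job. What is shaped like the small_round_lid but black or purple is not meant. Leave any purple look-alike of the long_lid alone.

How it is judged:
By the outcome, as a careful person would: the job done as asked, in the order asked, and still so for the second after the job is handed in, with the robot touching nothing.
It also fails if it takes over 106 s, if anything falls off the work surface, if the arm or the gripper's body presses on something with over 40 N, if the wrist force passes 120 N, or if a joint passes its speed limit or range.

### The arm

A 6-joint arm with a two-finger parallel gripper is mounted at the origin on the work surface. World frame = base frame: x ahead of the robot, y to its left, z up, the work surface at z = 0. Lengths are in mm, angles in degrees, forces in N, time in s.
With the tool pointing down it reaches from about 300 to 850 mm from the base axis. Payload 4.2 kg.
Tool frame: the origin (TCP) lies between the finger pads; the fingertips stand 11 mm ahead of it and the grasp point (between the pads) lies 8 mm behind it (env.tips_ahead is the distance from the TCP to the fingertips, in mm); z points along the fingers, y is the line along which they close (so a half turn about z gives the same grasp; the last joint's range is limited). The gripper opens to 91 mm and grips with 3 to 60 N. Pads are 32 mm wide; open, the fingers measure 118 mm over their backs; the gripper's body (76 mm by 178 mm) begins 60 mm behind the grasp point.
Start: joints at [-71.562, 18.312, 89.639, -0, 72.044, -1.146], TCP at [192.734, -541.752, 224.976] pointing down, gripper open.
Joint ranges: [-177.97, 177.97], [-48.28, 115.42], [12.27, 149.76], [-77.06, 257.06], [2.81, 150.46], [-146.56, 146.56]. Speed limits (degrees/s): [147.25, 147.25, 180, 180, 180, 180].

### API

Orientations are given as [roll, pitch, yaw] about the fixed x, y, z axes, in that order (R = Rz(yaw) Ry(pitch) Rx(roll)).
In Python, from workcell import env, cams gives the robot as it stands.
- The arm moves only by the tool step_arm, never from a script. Its arguments are lists of equal length, an entry for each row: "linear": the shift along the tool's x, y, z in units of 30 cm (1.0 is 30 cm), a list of three; "turn": the turn about the tool's z in units of 360 degrees (1.0 is 360 degrees). In form: {"linear": [[tx, ty, tz], ...], "turn": [turn, ...]}. A call has 1 to 20 rows; each row is the pose to reach, as a shift and turn from the pose commanded when the call began, along the tool's axes at that moment, turning the shorter way round; what a row does not reach only later rows make up. A row lasts 1/8 s, in which the tool goes at most 62.5 mm and 10.7 degrees, less where a joint would pass 70% of its speed; a pose out of reach is approached as far as the arm can. A call with a number of a shift or a turn outside -1 to 1 is refused whole. A call with a gripper value outside its range is refused whole. "fingers" is the closure, from -1 (fully open) to 1 (shut), so that 0 is half open, set as the call begins (left out, the last holds). The fingers move at their own pace and stop on an object; "force" is the grip in N (left out, the last holds). Time passes only in rows, so rows that repeat a pose let the fingers close. It gives the time, the measured TCP pose, the force, the opening and the grip force at its end, in the units of the state.
- env.state(): the state, without advancing time (a new reading comes with each control period).
- cams.grab_frame(name): name is "scene" or "top" or "wrist"; returns a dict with "color" (480x640x3 uint8, blue, green, red), "fx", "fy", "cx", "cy" (pixels), "extrinsics" (4x4, takes a point from camera to world coordinates); the wrist camera has in their place "tool_from_camera" (4x4, takes a point from camera to tool coordinates, whose origin is the TCP and whose axes are the flange's). Camera axes: x right, y down, z forward; pixel columns grow to the right and rows downward; lengths in mm; the calibration is good to about 2 mm. A picture is of the moment at which its call begins: read the wrist's pose just before it. There is no depth.
- env.job_done(): hands the job in; it is judged then, once.
The state is a dict: "time_s": time; "qpos": joint angles; "qvel": joint speeds; "effort": joint torques, N m; "ee_pos": TCP position; "ee_rot": TCP orientation; "force": force on the tool from outside, world axes, zero at the start; "torque": the same for the moment, N m; "gripper_width": finger opening in mm; "gripper_force": force on a finger pad.
Only numpy, scipy, OpenCV 4.12 (cv2) and the standard library are available. Lean on these libraries where they do the work, as an engineer would, in place of code of your own. Each camera call takes 0.05 s, during which the arm holds its last target. There are 200 camera calls.

## Working session

There is one attempt and no reset: what is moved stays moved. The work goes in short steps, Python scripts to look and compute and a tool call to move; the robot and the scene stay as the last step left them, time stands still between calls to the robot, and variables do not carry over. Pictures are saved under pics/ and viewed, at most 16 in all, crops included, and the job is handed in when it is done.

Besides the shell and the picture viewer there is one more tool, called after "Request:" as name([rows], argument=value, ...), one row to a line, values as JSON. step_arm: Moves the arm, as the interface text tells. Its arguments: {"type":"object","properties":{"linear":{"type":"array"},"turn":{"type":"array"},"fingers":{"type":"number"},"force":{"type":"number"}},"required":["linear","turn"]}

```bash
mkdir -p pics; ls
cat > h.py <<'E'
import numpy as np, cv2
from workcell import env, cams
def px(f,u,v,z):
    E=np.array(f["extrinsics"]) if "extrinsics" in f else f["E"]
    d=E[:3,:3]@np.array([(u-f["cx"])/f["fx"],(v-f["cy"])/f["fy"],1.])
    o=E[:3,3]; return o+d*(z-o[2])/d[2]
E
python3 - <<'E'
from h import *
for n in("top","scene"):
    f=cams.grab_frame(n); cv2.imwrite(f"pics/{n}0.png",f["color"]); print(n,f["fx"],f["cx"],f["cy"],np.round(f["extrinsics"],3).tolist())
s=env.state();print(s["time_s"],s["ee_pos"],s["ee_rot"],s["gripper_width"])
E
```

```text
pics
top 470.7606855343943 314.7141846376709 238.62518805285345 [[-0.027, -0.994, 0.109, 360.981], [-1.0, 0.027, 0.003, -20.841], [-0.006, -0.109, -0.994, 994.082], [0.0, 0.0, 0.0, 1.0]]
scene 472.9302346841857 329.49543633511365 244.6547637242562 [[-0.665, 0.489, -0.565, 1015.573], [0.747, 0.444, -0.495, 446.504], [0.009, -0.751, -0.66, 657.486], [0.0, 0.0, 0.0, 1.0]]
0.1 [ 192.596601   -541.33796619  224.19279286] [-1.79908258e+02 -1.69608642e-03  1.95842748e+01] 91.5746697178163
```

View pics/top0.png

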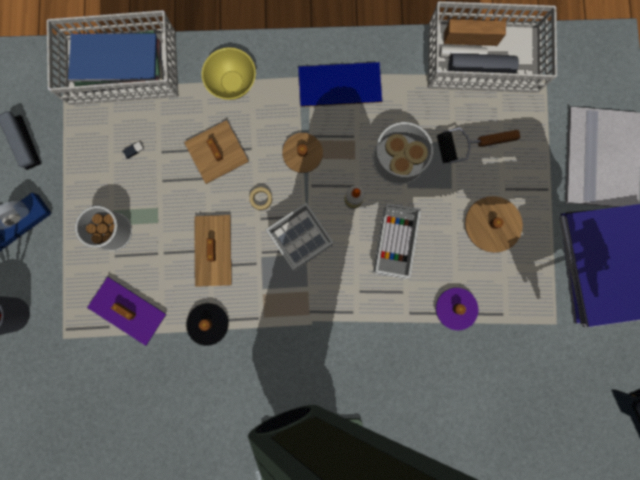

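View pics/scene0.png

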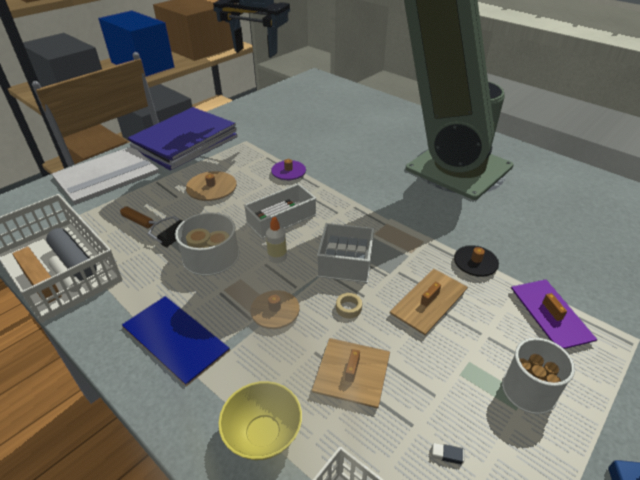

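The top view shows the lids (square at 217,151; small round 302,151; long 212,249; large round 494,223), the tins (small 97,227; large 404,151; square 300,237; long 397,241), the glue bottle at (354,195) and the tape roll at (260,196). The black and purple lids are look-alikes. I'll enlarge it to read the edges.

Run:
```python
import cv2
a=cv2.imread("pics/top0.png")
for n,(x0,y0,x1,y1) in dict(L=(70,110,270,260),R=(240,110,340,280),R2=(335,110,535,260)).items():
    k=4 if n!="R" else 3.5
    b=cv2.resize(a[y0:y1,x0:x1],None,fx=k,fy=k,interpolation=cv2.INTER_CUBIC)
    cv2.imwrite(f"pics/t{n}.png",b)
```

```text
(no output)
```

View pics/tL.png

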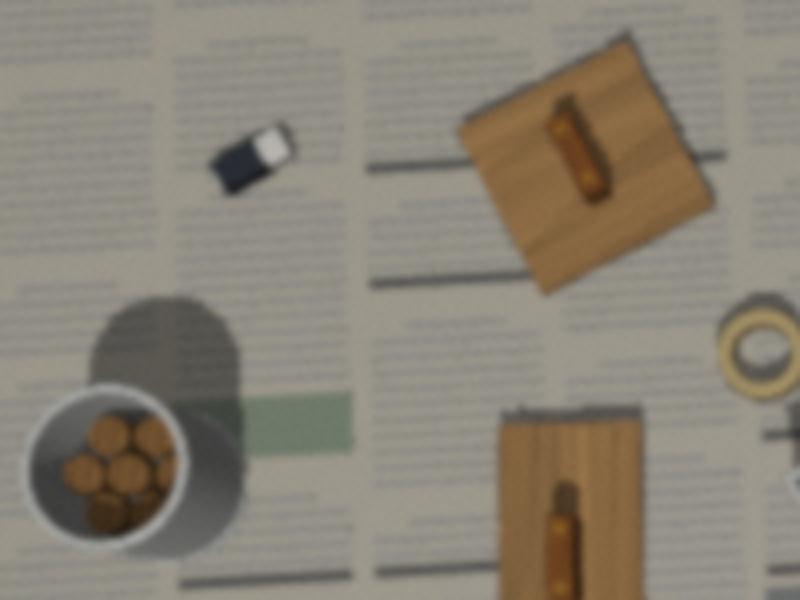

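View pics/tR.png

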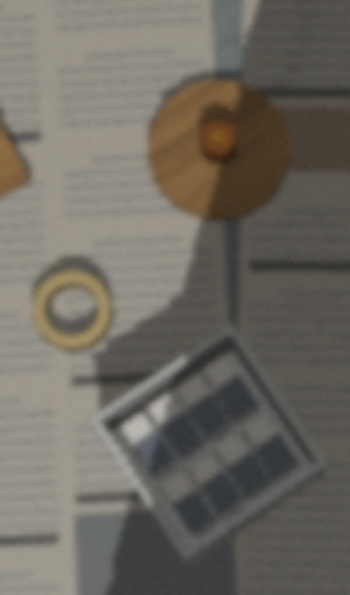

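View pics/tR2.png

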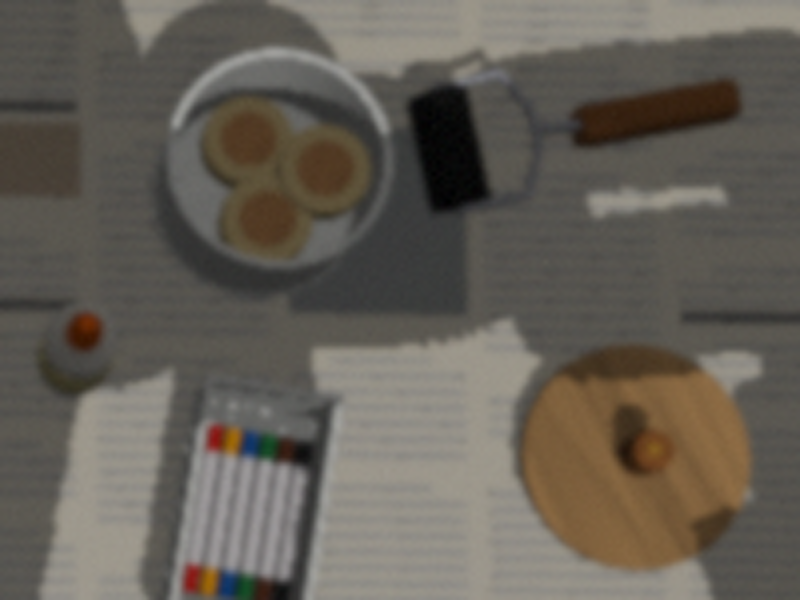

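Read from the crops: square lid corners (628,35) (716,205) (546,294) (458,130) in tL. The small tin rim spans 27–187 × 385–548 there. In tR the square tin corners are (233,335) (322,467) (190,557) (97,420). In tR2 the large tin is centred at (279,159) and the large lid at (636,458).

```bash
cat > est.py <<'E'
from h import *
f=cams.grab_frame("top")
def c(X,Y,o,k,z): return px(f,(X+.5)/k-.5+o[0],(Y+.5)/k-.5+o[1],z)[:2]
L=(70,110);R=(240,110);Q=(335,110)
def poly(n,P,o,k,z):
    W=np.array([c(*p,o,k,z) for p in P]); e=np.roll(W,-1,0)-W
    print(n,W.mean(0).round(1),"edges",np.linalg.norm(e,axis=1).round(1),"ang",np.degrees(np.arctan2(e[:,1],e[:,0])).round(1))
poly("sqlid",[(628,35),(716,205),(546,294),(458,130)],L,4,15)
poly("sqbar",[(562,100),(598,195)],L,4,39)
poly("longlid",[(500,420),(642,420),(646,700),(502,700)],L,4,15)
poly("sqtin",[(233,335),(322,467),(190,557),(97,420)],R,3.5,60)
poly("longtin",[(386,206),(419,209),(410,275),(376,272)],(0,0),1,50)
for n,p,o,k,z in[("smalltin",(107,466),L,4,80),("smalllid",(219.5,149),R,3.5,15),("smallknob",(219,139),R,3.5,39),("largetin",(279,159),Q,4,70),("largelid",(636,458),Q,4,15),("lknob",(650,450),Q,4,39),("tape",(73,309),R,3.5,18),("bottlecap",(86,330),Q,4,100),("bottlebase",(75,358),Q,4,40)]:
    print(n,c(*p,o,k,z).round(1))
w=cams.grab_frame("wrist");print(w["fx"],w["cx"],w["cy"],np.round(w["tool_from_camera"],3).tolist())
E
python3 est.py
```

```text
sqlid [662.9 187.5] edges [105.9 101.7 102.4 104.3] ang [-154.   116.8   27.4  -61.3]
sqbar [665.3 186. ] edges [54.8 54.8] ang [-160.1   19.9]
longlid [451.9 195.9] edges [ 74.9 146.8  74.7 146.9] ang [ -91.6 -179.6   88.5    0.5]
sqtin [468.5  11.9] edges [91.7 90.8 94.9 92. ] ang [-147.9  122.8   32.9  -59.2]
longtin [ 456.8 -185. ] edges [ 67.1 135.2  68.1 135.6] ang [-96.9 169.5  83.4 -11. ]
smalltin [497.9 410.3]
smalllid [654.9   3.7]
smallknob [653.8   3.3]
largetin [ 638.4 -203.3]
largelid [ 488.8 -393.1]
lknob [ 489.6 -391.4]
tape [557.6  94.2]
bottlecap [ 547.3 -100.3]
bottlebase [545.4 -99.5]
356.72878880876186 315.09772426052746 239.3351402398792 [[0.0, -0.958, -0.286, 81.463], [1.0, 0.0, 0.0, 0.459], [0.0, -0.286, 0.958, -159.823], [0.0, 0.0, 0.0, 1.0]]
```

Request:
step_arm([
  [0.2,-0.05,-0.05],
  [0.4,-0.1,-0.12],
  [0.6,-0.15,-0.2],
  [0.8,-0.2,-0.25],
  [0.8,-0.2,-0.25],
], turn=[0.02,0.04,0.054,0.054,0.054], fingers=-1, force=25)

```text
time_s: 0.82
ee_pos: [401.7, -403.0, 301.0]
ee_rot: [179.9, -0.1, 0.4]
force: [-0.8, -0.2, -1.0]
gripper_width: 91.3
gripper_force: 0.0
```

```bash
cat >> h.py <<'E'
from scipy.spatial.transform import Rotation as Ro
def plan(x,y,z,yaw=None):
    s=env.state(); R=Ro.from_euler("xyz",s["ee_rot"],degrees=True).as_matrix()
    t=R.T@(np.array([x,y,z])-s["ee_pos"])/300
    a=s["ee_rot"][2]; tu=0 if yaw is None else -((yaw-a+180)%360-180)/360
    print("t",round(s["time_s"],2),"at",np.round(s["ee_pos"],1),np.round(s["ee_rot"],2),"shift",t.round(3),"turn",round(tu,4))
def wrist(name=None):
    s=env.state(); f=cams.grab_frame("wrist"); T=np.eye(4)
    T[:3,:3]=Ro.from_euler("xyz",s["ee_rot"],degrees=True).as_matrix(); T[:3,3]=s["ee_pos"]
    f["E"]=T@np.array(f["tool_from_camera"])
    if name: 
        cv2.imwrite(f"pics/{name}.png",f["color"]); np.save(f"pics/{name}.npy",[f["E"],np.diag([f["fx"],f["cx"],f["cy"],1])])
    return f
def load(name):
    E,K=np.load(f"pics/{name}.npy"); return dict(E=E,fx=K[0,0],fy=K[0,0],cx=K[1,1],cy=K[2,2])
E
python3 -c "
from h import *
plan(580,-265,300,0)"
```

```text
t 0.82 at [ 401.7 -403.   301. ] [ 1.7994e+02 -1.2000e-01  4.2000e-01] shift [ 0.598 -0.455  0.004] turn 0.0012
```

Request:
step_arm([
  [0.15,-0.12,0],
  [0.3,-0.24,0],
  [0.45,-0.35,0],
  [0.6,-0.46,0],
  [0.6,-0.46,0],
  [0.6,-0.46,0],
], turn=[0,0,0,0,0,0])

```text
time_s: 1.58
ee_pos: [577.4, -267.1, 299.2]
ee_rot: [180.0, 0.1, 0.1]
force: [-0.2, -0.5, 1.3]
gripper_width: 91.2
gripper_force: 0.0
```

```bash
python3 -c "
from h import *
wrist('w1'); plan(570,120,300,0)"
```

```text
t 1.62 at [ 577.2 -267.5  299.6] [1.7998e+02 8.0000e-02 6.0000e-02] shift [-0.022 -1.292 -0.002] turn 0.0002
```

View pics/w1.png

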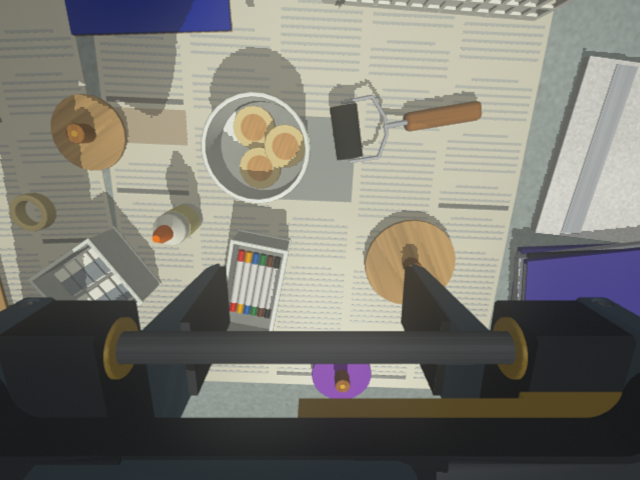

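The wrist view shows the large tin rim centred at (255.5,147.5), the large lid centred at (410,262) with its knob top around (409,252), and the gripper hiding rows below about 300.

```bash
python3 -c "
from h import *
f=load('w1')
for n,u,v,z in [('tin',255.5,147.5,70),('lid',410,261.5,15),('knob',409,252,39),('smalllid',88.5,132,15),('longTL',231,236,50),('longTR',289,241,50),('bcap',163,235,98)]: print(n,px(f,u,v,z).round(1))
plan(489,-392,60,0)"
```

```text
tin [ 643.7 -204.4   70. ]
lid [ 495.6 -393.3   15. ]
knob [ 517.  -384.3   39. ]
smalllid [658.9   2.7  15. ]
longTL [ 540.4 -167.2   50. ]
longTR [ 534.3 -236.3   50. ]
bcap [ 555.3 -107.5   98. ]
t 1.62 at [ 577.2 -267.5  299.6] [1.7998e+02 8.0000e-02 6.0000e-02] shift [-0.293  0.414  0.799] turn 0.0002
```

Request:
step_arm([
  [-0.09,0.13,0.15],
  [-0.18,0.26,0.3],
  [-0.28,0.41,0.45],
  [-0.28,0.41,0.6],
  [-0.28,0.41,0.7],
  [-0.28,0.41,0.74],
  [-0.28,0.41,0.74],
], turn=[0,0,0,0,0,0,0])

```text
time_s: 2.5
ee_pos: [494.1, -390.1, 78.2]
ee_rot: [180.0, 0.0, 0.1]
force: [0.4, -0.3, 0.3]
gripper_width: 91.2
gripper_force: 0.0
```

```bash
python3 -c "
from h import *
wrist('w2'); plan(492,-393,29,0)"
```

```text
t 2.55 at [ 494.9 -390.4   79.2] [ 1.7992e+02 -8.0000e-02  1.1000e-01] shift [-0.01   0.009  0.167] turn 0.0003
```

View pics/w2.png

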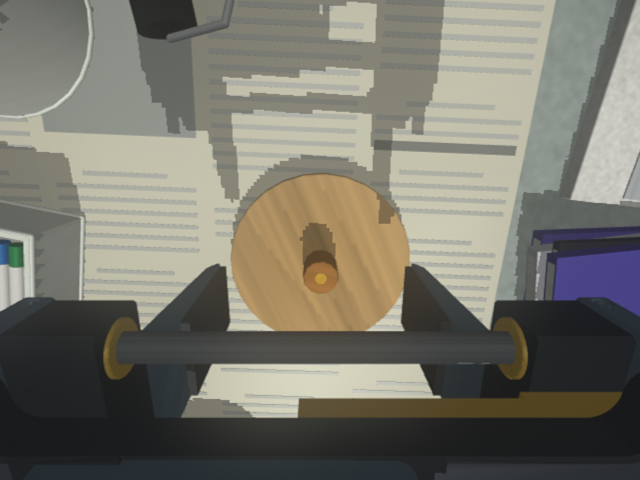

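The view shows the knob top centred at (320.5,279) between the fingertips; the lid spans u 231–410, with its upper edge at v 173.

```bash
python3 -c "
from h import *
f=load('w2')
for n,u,v,z in [('knob',320.5,279,39),('lidtop',320.5,173,15),('l',231,258,15),('r',410,258,15)]: print(n,px(f,u,v,z).round(1))
"
```

```text
knob [ 491.4 -393.7   39. ]
lidtop [ 551.9 -393.7   15. ]
l [ 496.2 -334.7   15. ]
r [ 496.4 -453.4   15. ]
```

Request:
step_arm([
  [-0.01,0.01,0.08],
  [-0.01,0.011,0.14],
  [-0.01,0.011,0.168],
  [-0.01,0.011,0.168],
], turn=[0,0,0,0])

```text
time_s: 3.05
ee_pos: [491.9, -392.7, 27.4]
ee_rot: [-180.0, 0.0, 0.2]
force: [0.8, -0.2, 1.5]
gripper_width: 91.0
gripper_force: 0.0
```

Request:
step_arm([
  [0,0,0],
  [0,0,0],
  [0,0,0],
  [0,0,0],
  [0,0,0],
  [0,0,0],
  [0,0,0],
  [0,0,0],
  [0,0,-0.05],
  [0,0,-0.15],
  [0,0,-0.3],
  [0,0,-0.4],
  [0,0,-0.4],
], turn=[0,0,0,0,0,0,0,0,0,0,0,0,0], fingers=1, force=25)

```text
time_s: 4.68
ee_pos: [493.1, -394.0, 151.2]
ee_rot: [179.7, -0.3, 0.1]
force: [0.0, 0.1, -0.7]
gripper_width: 21.1
gripper_force: 25.0
```

```bash
python3 -c "
from h import *
plan(641.5,-204,110,0)"
```

```text
t 4.67 at [ 493.1 -394.   151.2] [ 1.7974e+02 -3.1000e-01  1.5000e-01] shift [ 0.495 -0.633  0.137] turn 0.0004
```

```bash
cat >> h.py <<'E'
import json,os
def cmd(*new):
    if new: json.dump(new,open("c.json","w"))
    return np.array(json.load(open("c.json")),float)
def Rt(yaw): return Ro.from_euler("xyz",[180,0,yaw],degrees=True).as_matrix()
def did(lx,ly,lz,tu):
    c=cmd(); p=c[:3]+Rt(c[3])@np.array([lx,ly,lz])*300; cmd(*p,c[3]-360*tu); print("cmd",cmd().round(1))
def go(x,y,z,yaw):
    c=cmd(); t=Rt(c[3]).T@(np.array([x,y,z])-c[:3])/300
    print("shift",t.round(3),"turn",round(-((yaw-c[3]+180)%360-180)/360,4),"j6~",round(90+np.degrees(np.arctan2(y,x))-yaw))
def cpose(f):  # wrist frame with commanded pose
    c=cmd();T=np.eye(4);T[:3,:3]=Rt(c[3]);T[:3,3]=c[:3];f["E"]=T@np.array(f["tool_from_camera"]);return f
E
python3 -c "
from h import *
cmd(491.7,-392.9,147.6,.14); go(640.7,-204,120,.14)"
```

```text
shift [ 0.498 -0.628  0.092] turn -0.0 j6~ 72
```

Request:
step_arm([
  [0.1,-0.12,0],
  [0.2,-0.25,0],
  [0.3,-0.38,0],
  [0.4,-0.5,0],
  [0.497,-0.628,0.05],
  [0.497,-0.628,0.09],
  [0.497,-0.628,0.09],
  [0.497,-0.628,0.12],
  [0.497,-0.628,0.15],
  [0.497,-0.628,0.17],
  [0.497,-0.628,0.18],
  [0.497,-0.628,0.19],
  [0.497,-0.628,0.195],
  [0.497,-0.628,0.195],
], turn=[0,0,0,0,0,0,0,0,0,0,0,0,0,0])

```text
time_s: 6.42
ee_pos: [640.4, -204.1, 89.1]
ee_rot: [180.0, -0.0, 0.1]
force: [-0.4, 0.7, -1.1]
gripper_width: 21.2
gripper_force: 25.0
```

Request:
step_arm([
  [0,0,0],
  [0,0,0],
  [0,0,0],
  [0,0,0],
  [0,0,0],
  [0,0,-0.1],
  [0,0,-0.25],
  [0,0,-0.4],
  [0,0,-0.4],
], turn=[0,0,0,0,0,0,0,0,0], fingers=-1)

```text
time_s: 7.55
ee_pos: [642.4, -204.8, 213.9]
ee_rot: [179.8, -0.5, 0.1]
force: [-0.9, -0.3, -0.9]
gripper_width: 91.1
gripper_force: 0.0
```

```bash
python3 -c "
from h import *
did(.497,-.628,.195,0); did(0,0,-.4,0); wrist('w3')
go(658,3,79,0);go(570,3,209,0)"
```

```text
cmd [ 6.403e+02 -2.041e+02  8.910e+01  1.000e-01]
cmd [ 6.403e+02 -2.041e+02  2.091e+02  1.000e-01]
shift [ 0.061 -0.69   0.434] turn 0.0004 j6~ 90
shift [-0.233 -0.691  0.   ] turn 0.0004 j6~ 90
```

View pics/w3.png

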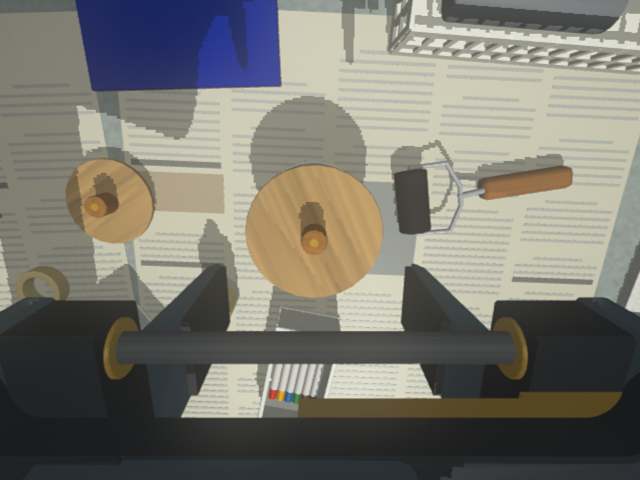

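The large lid sits on its tin, centred (314.5,230.5), and looks flat. The small lid is centred (110.5,200.5) with its knob at (95,206).

```bash
python3 -c "
from h import *
f=load('w3')
for n,u,v,z in [('big',314.5,230.5,76),('bknob',314,242,100),('lid',110.5,200.5,15),('knob',95,206,39)]: print(n,px(f,u,v,z).round(1))
"
```

```text
big [ 644.4 -205.    76. ]
bknob [ 641.2 -204.6  100. ]
lid [659.5   2.   15. ]
knob [658.4   3.8  39. ]
```

Request:
step_arm([
  [0.02,-0.18,0],
  [0.04,-0.36,0.04],
  [0.055,-0.54,0.16],
  [0.055,-0.69,0.28],
  [0.055,-0.69,0.4],
  [0.055,-0.69,0.44],
  [0.055,-0.69,0.44],
], turn=[0,0,0,0,0,0,0])

```text
time_s: 8.48
ee_pos: [655.7, 2.4, 75.9]
ee_rot: [180.0, 0.1, 0.1]
force: [0.5, -0.0, 0.2]
gripper_width: 91.1
gripper_force: 0.0
```

```bash
cat > knob.py <<'E'
# orange knob top / bar blob between fingers, lid outline by wood colour -> numbers
from h import *
import sys
n,=sys.argv[1:2]; f=cpose(wrist(n)); a=cv2.imread(f"pics/{n}.png")[160:330,230:405]
cv2.imwrite(f"pics/{n}c.png",cv2.resize(a,None,fx=3,fy=3,interpolation=cv2.INTER_CUBIC))
E
python3 -c "
from h import *
did(.055,-.69,.44,0)"; python3 knob.py w4
```

```text
cmd [6.563e+02 2.900e+00 7.710e+01 1.000e-01]
```

View pics/w4c.png

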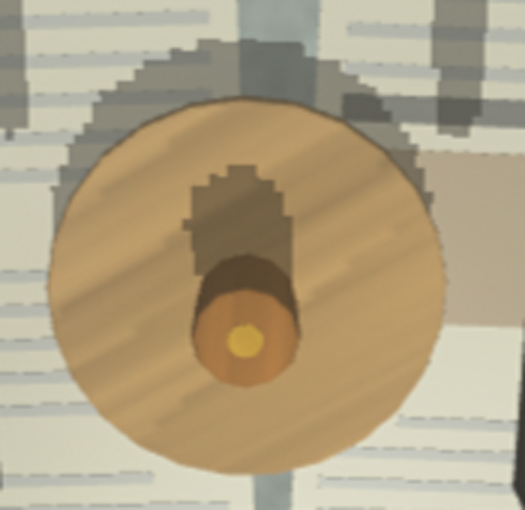

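The crop shows the knob top at (245.5,337), i.e. full (311.5,272), and the lid centre at about (247,286), i.e. full (312,255).

```bash
python3 -c "
from h import *
f=cpose(cams.grab_frame('wrist'))
print(px(f,311.5,272,39),px(f,312,255,15))
go(658,2.5,27.6,.14)"
```

```text
[658.60113971   4.70063938  39.        ] [660.97886108   4.60797028  15.        ]
shift [0.006 0.001 0.165] turn -0.0 j6~ 90
```

Request:
step_arm([
  [0.008,-0.005,0.08],
  [0.008,-0.005,0.14],
  [0.008,-0.005,0.165],
  [0.008,-0.005,0.165],
], turn=[0,0,0,0])

```text
time_s: 9.07
ee_pos: [658.6, 4.2, 27.4]
ee_rot: [180.0, 0.0, 0.1]
force: [0.6, -1.0, -0.1]
gripper_width: 91.4
gripper_force: 0.0
```

Request:
step_arm([
  [0,0,0],
  [0,0,0],
  [0,0,0],
  [0,0,0],
  [0,0,0],
  [0,0,0],
  [0,0,0],
  [0,0,0],
  [0,0,-0.05],
  [0,0,-0.15],
  [-0.05,-0.1,-0.3],
  [-0.15,-0.22,-0.45],
  [-0.3,-0.38,-0.55],
  [-0.42,-0.5,-0.6],
  [-0.54,-0.62,-0.6],
  [-0.65,-0.76,-0.6],
  [-0.75,-0.88,-0.6],
  [-0.85,-0.97,-0.6],
  [-0.85,-0.97,-0.6],
], turn=[0,0,0,0,0,0,0,0,0,0,0,0,0,0,0,0,0,0,0], fingers=1)

```text
time_s: 11.45
ee_pos: [401.3, 296.2, 208.6]
ee_rot: [-180.0, -0.0, 0.4]
force: [-0.1, -0.6, -0.8]
gripper_width: 21.4
gripper_force: 25.0
```

Request:
step_arm([
  [-0.03,-0.12,0],
  [-0.05,-0.26,0],
  [-0.05,-0.38,0],
  [-0.05,-0.38,0],
  [-0.05,-0.38,0],
], turn=[0,0,0,0,0])

```text
time_s: 12.08
ee_pos: [388.2, 407.8, 207.6]
ee_rot: [179.9, -0.0, 0.1]
force: [-0.7, -0.1, -1.0]
gripper_width: 21.2
gripper_force: 25.0
```

```bash
python3 -c "
from h import *
did(.008,-.005,.165,0); did(-.85,-.97,-.6,0);did(-.05,-.38,0,0)
f=wrist('w5')"
```

```text
cmd [6.587e+02 4.400e+00 2.760e+01 1.000e-01]
cmd [4.030e+02 2.948e+02 2.076e+02 1.000e-01]
cmd [3.877e+02 4.087e+02 2.076e+02 1.000e-01]
```

View pics/w5.png

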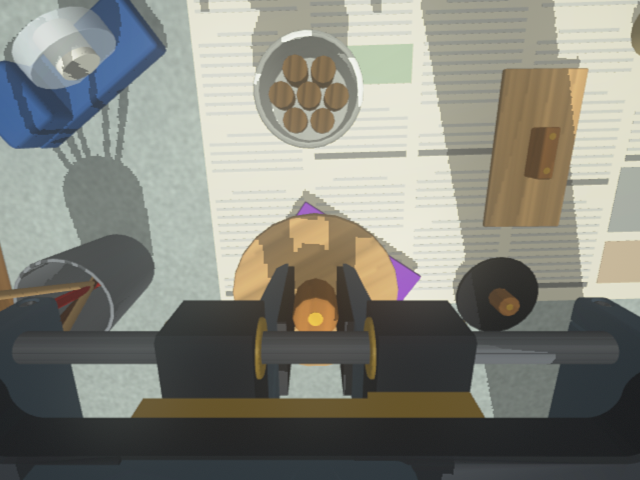

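The view shows the small tin rim spanning u 254–362, v 33–147. The long lid's corners are (503,69) (587,69) (563,227) (485,225). The held small lid is in view over the purple look-alike.

```bash
python3 -c "
from h import *
f=cpose(cams.grab_frame('wrist')); plan(0,0,0)
for u,v in [(308,33),(308,147),(254,91),(362,91)]: print(px(f,u,v,80).round(1))
W=np.array([px(f,u,v,15) for u,v in [(503,69),(587,69),(563,227),(485,225)]]);print(W.mean(0));e=np.roll(W,-1,0)-W;print(np.linalg.norm(e,axis=1),np.degrees(np.arctan2(e[:,1],e[:,0])))
print(px(f,316,318,208+11))
g=load('w3');c=g['E'].copy();
"
```

```text
t 12.18 at [388.1 407.5 207.7] [ 1.7996e+02 -1.0000e-02  7.0000e-02] shift [-1.295  1.356  0.693] turn 0
[538.  413.9  80. ]
[458.8 414.1  80. ]
[499.3 454.4  80. ]
[499.5 373.6  80. ]
[452.05626365 198.37751712  15.        ]
[ 75.78352646 147.44432923  79.88707348 145.19372886] [ -89.85380134 -176.89854782   88.64180327    1.53760738]
[386.92075738 407.96640882 219.        ]
```

```bash
python3 -c "
from h import *
go(499.5,412.7,105,.14);go(499.5,412.7,99,.14)"
```

```text
shift [ 0.373 -0.012  0.342] turn -0.0 j6~ 129
shift [ 0.373 -0.012  0.362] turn -0.0 j6~ 129
```

Request:
step_arm([
  [0.12,0,0],
  [0.25,-0.01,0.05],
  [0.373,-0.012,0.15],
  [0.373,-0.012,0.22],
  [0.373,-0.012,0.27],
  [0.373,-0.012,0.3],
  [0.373,-0.012,0.32],
  [0.373,-0.012,0.335],
  [0.373,-0.012,0.342],
  [0.373,-0.012,0.342],
], turn=[0,0,0,0,0,0,0,0,0,0])

```text
time_s: 13.42
ee_pos: [499.6, 412.8, 105.1]
ee_rot: [-180.0, -0.0, 0.2]
force: [-0.4, -0.2, -1.2]
gripper_width: 21.1
gripper_force: 25.0
```

Request:
step_arm([
  [0,0,0.01],
  [0,0,0.02],
  [0,0,0.02],
], turn=[0,0,0])

```text
time_s: 13.8
ee_pos: [499.5, 412.6, 98.7]
ee_rot: [180.0, 0.0, 0.1]
force: [-0.0, -0.4, -0.4]
gripper_width: 21.5
gripper_force: 25.0
```

Request:
step_arm([
  [0,0,0],
  [0,0,0],
  [0,0,0],
  [0,0,0],
  [0,0,0],
  [0,0,-0.1],
  [0,0,-0.25],
  [0,0,-0.35],
  [0.1,0.12,-0.35],
  [0.2,0.26,-0.35],
  [0.3,0.4,-0.3],
  [0.42,0.55,-0.2],
  [0.55,0.745,-0.1],
  [0.55,0.745,0.0],
  [0.55,0.745,0.06],
  [0.55,0.745,0.06],
], turn=[0,0,0,0,0,0,0,0,-0.02,-0.04,-0.06,-0.075,-0.075,-0.075,-0.075,-0.075], fingers=-1)

```text
time_s: 15.8
ee_pos: [663.9, 190.2, 79.6]
ee_rot: [-179.9, 0.2, 27.2]
force: [-0.1, 0.8, -0.3]
gripper_width: 91.5
gripper_force: 0.0
```

```bash
python3 -c "
from h import *
did(.373,-.012,.342,0);did(0,0,.02,0);did(.55,.745,.06,-.075);plan(0,0,0)";python3 knob.py w6
```

```text
cmd [4.996e+02 4.126e+02 1.050e+02 1.000e-01]
cmd [4.996e+02 4.126e+02 9.900e+01 1.000e-01]
cmd [665.2 189.5  81.   27.1]
t 15.8 at [663.9 190.2  79.6] [-179.94    0.18   27.18] shift [-2.257 -0.446  0.273] turn 0
```

View pics/w6.png

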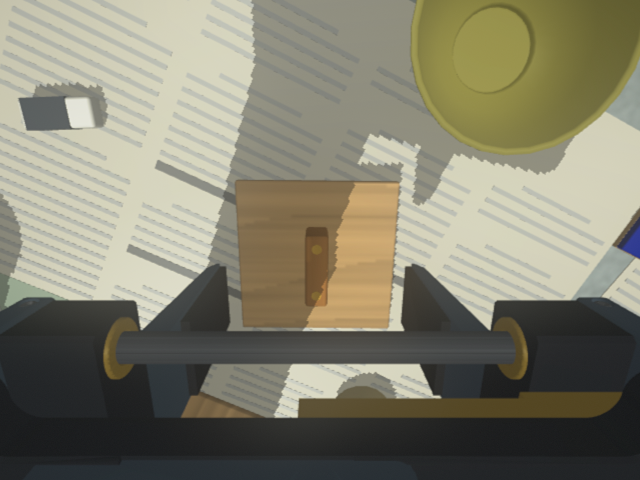

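The view shows the square lid corners at (236,181) (400,181) (389,328) (243,326); the bar top runs from v 236 to 305 and is centred at (316.5,270.5).

```bash
python3 -c "
from h import *
f=cpose(cams.grab_frame('wrist'))
W=np.array([px(f,u,v,15) for u,v in [(236,181),(400,181),(389,328),(243,326)]]);print(W.mean(0));e=np.roll(W,-1,0)-W;print(np.linalg.norm(e,axis=1),np.degrees(np.arctan2(e[:,1],e[:,0])))
b=px(f,316.5,270.5,39);print(b)
go(b[0],b[1],27.6,27.1)"
```

```text
[666.52211785 188.2307518   15.        ]
[103.29953107 104.36477784 104.09026319 102.76406795] [ -62.85249732 -153.26297341  116.26160497   26.29667195]
[667.11686842 188.99873477  39.        ]
shift [0.005 0.005 0.178] turn 0.0001 j6~ 79
```

Request:
step_arm([
  [0.005,0.005,0.08],
  [0.005,0.005,0.14],
  [0.005,0.005,0.178],
  [0.005,0.005,0.178],
], turn=[0,0,0,0])

```text
time_s: 16.4
ee_pos: [667.2, 189.3, 27.5]
ee_rot: [180.0, -0.0, 27.2]
force: [0.1, 0.5, -0.3]
gripper_width: 90.9
gripper_force: 0.0
```

Request:
step_arm([
  [0,0,0],
  [0,0,0],
  [0,0,0],
  [0,0,0],
  [0,0,0],
  [0,0,0],
  [0,0,0],
  [0,0,0],
  [0,0,-0.05],
  [0,0,-0.15],
  [-0.05,0,-0.3],
  [-0.15,0.04,-0.45],
  [-0.3,0.08,-0.55],
  [-0.45,0.12,-0.6],
  [-0.6,0.16,-0.6],
  [-0.75,0.2,-0.6],
  [-0.9,0.26,-0.6],
  [-0.9,0.26,-0.6],
], turn=[0,0,0,0,0,0,0,0,0,0,0,0,0,0,0,0,0,0], fingers=1)

```text
time_s: 18.65
ee_pos: [460.4, -5.2, 208.7]
ee_rot: [180.0, -0.0, 27.0]
force: [0.8, -0.6, -0.8]
gripper_width: 14.0
gripper_force: 25.0
```

```bash
python3 -c "
from h import *
did(.005,.005,.178,0);did(-.9,.26,-.6,0);go(374,-48,207.6,32)"
```

```text
cmd [667.2 188.9  27.6  27.1]
cmd [462.5  -3.7 207.6  27.1]
shift [-0.33  -0.003 -0.   ] turn -0.0135 j6~ 51
```

Request:
step_arm([
  [-0.15,0,0],
  [-0.3,0,0],
  [-0.33,0,0],
  [-0.33,0,0],
  [-0.33,0,0],
], turn=[-0.007,-0.0135,-0.0135,-0.0135,-0.0135])

```text
time_s: 19.27
ee_pos: [376.0, -48.5, 207.9]
ee_rot: [180.0, -0.1, 32.0]
force: [0.9, 0.7, -1.7]
gripper_width: 13.9
gripper_force: 25.0
```

```bash
python3 -c "
from h import *
did(-.33,0,0,-.0135);wrist('w7');plan(0,0,0)"
```

```text
cmd [374.4 -48.9 207.6  32. ]
t 19.32 at [375.8 -48.5 207.8] [ 1.7997e+02 -5.0000e-02  3.2040e+01] shift [-0.977 -0.802  0.691] turn 0
```

View pics/w7.png

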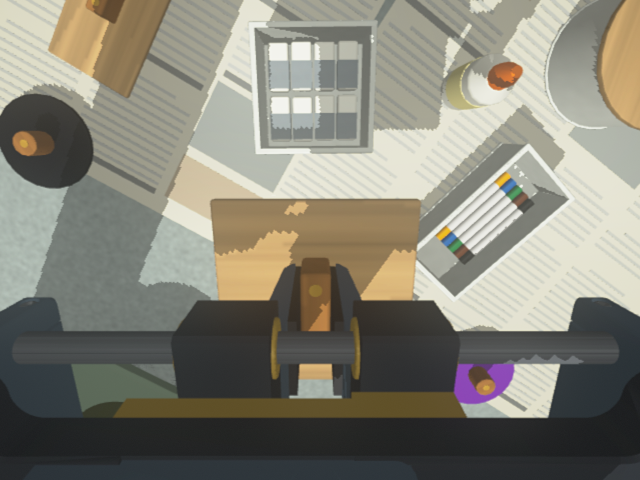

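The view shows the square tin rim at (249,22) (377,21) (373,152) (256,153), the long tin corners at (528,145) (570,200) (456,299), and the held square lid aligned with the image axes.

```bash
python3 -c "
from h import *
f=cpose(cams.grab_frame('wrist'))
def P(L,z):
  W=np.array([px(f,u,v,z) for u,v in L]);print(W.mean(0).round(1));e=np.roll(W,-1,0)-W;print(np.linalg.norm(e,axis=1).round(1),np.degrees(np.arctan2(e[:,1],e[:,0])).round(1));return W
P([(249,22),(377,21),(373,152),(256,153)],60)
W=P([(528,145),(570,200),(456,299)],50);print('longc',(W[0]+W[2])/2)
print(px(f,211,199,207.6-27.6+15),px(f,420,199,207.6-27.6+15))
go(472,14,84,32);go(472,14,79,32)"
```

```text
[470.9  12.1  60. ]
[97.4 96.9 98.1 97. ] [ -57.6 -147.1  122.5   32.4]
[ 477.8 -201.1   50. ]
[ 66.3 133.9 152.5] [-104.2  168.9   14.6]
longc [ 458.57174458 -186.13996941   50.        ]
[390.5533771   20.51790261 195.        ] [444.6033547  -65.95758368 195.        ]
shift [ 0.387 -0.005  0.412] turn -0.0 j6~ 60
shift [ 0.387 -0.005  0.429] turn -0.0 j6~ 60
```

Request:
step_arm([
  [0.12,0,0],
  [0.25,0,0.05],
  [0.384,-0.003,0.15],
  [0.384,-0.003,0.27],
  [0.384,-0.003,0.34],
  [0.384,-0.003,0.37],
  [0.384,-0.003,0.39],
  [0.384,-0.003,0.41],
  [0.384,-0.003,0.41],
], turn=[0,0,0,0,0,0,0,0,0])

```text
time_s: 20.5
ee_pos: [471.7, 13.0, 84.7]
ee_rot: [180.0, -0.0, 32.0]
force: [-0.0, 0.3, -1.4]
gripper_width: 13.9
gripper_force: 25.0
```

Request:
step_arm([
  [0,0,0.01],
  [0,0,0.019],
  [0,0,0.019],
], turn=[0,0,0])

```text
time_s: 20.88
ee_pos: [471.5, 13.0, 78.7]
ee_rot: [-180.0, 0.0, 32.0]
force: [0.4, 0.1, -1.1]
gripper_width: 14.1
gripper_force: 25.0
```

Request:
step_arm([
  [0,0,0],
  [0,0,0],
  [0,0,0],
  [0,0,0],
  [0,0,0],
  [0,0,-0.1],
  [0,0,-0.25],
  [0.05,-0.1,-0.3],
  [0.13,-0.25,-0.3],
  [0.2,-0.4,-0.25],
  [0.275,-0.553,-0.1],
  [0.275,-0.553,0],
  [0.275,-0.553,0],
  [0.275,-0.553,0],
], turn=[0,0,0,0,0,0,0,0.03,0.06,0.0875,0.0875,0.0875,0.0875,0.0875], fingers=-1)

```text
time_s: 22.62
ee_pos: [454.5, 197.3, 79.9]
ee_rot: [-180.0, -0.1, 0.5]
force: [0.5, -0.6, -0.4]
gripper_width: 91.2
gripper_force: 0.0
```

```bash
python3 -c "
from h import *
did(.384,-.003,.41,0);did(0,0,.019,0);did(.275,-.553,0,.0875);plan(0,0,0)
f=cpose(wrist('w8')); a=f['color']
hsv=cv2.cvtColor(a,cv2.COLOR_BGR2HSV);m=cv2.inRange(hsv,(8,60,60),(25,255,255));m[300:]=0
m=cv2.morphologyEx(m,cv2.MORPH_OPEN,np.ones((5,5)))
c=max(cv2.findContours(m,0,2)[0],key=cv2.contourArea);print(cv2.boundingRect(c))
q=np.array([px(f,*p[0],15)[:2] for p in c],np.float32);r=cv2.minAreaRect(q);print(r)
"
```

```text
cmd [471.6  12.9  84.6  32. ]
cmd [471.6  12.9  78.9  32. ]
cmd [453.7 197.4  78.9   0.5]
t 22.62 at [454.5 197.3  79.9] [-1.7998e+02 -9.0000e-02  4.8000e-01] shift [-1.521  0.645  0.264] turn 0
(253, 149, 123, 151)
((475.6936340332031, 197.8384246826172), (100.36309051513672, 75.15448760986328), 0.7189887166023254)
```

View pics/w8.png

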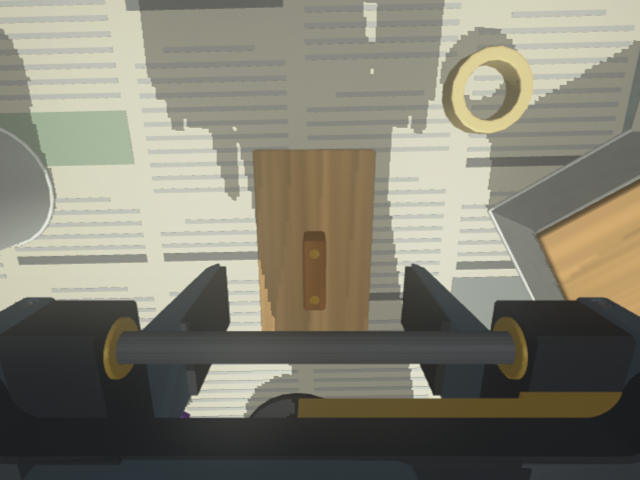

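The view shows the long lid straight ahead with its bar top centred at about (314.5,275). The square tin at the right has its lid on; the grey band there is its side wall.

```bash
python3 -c "
from h import *
f=cpose(cams.grab_frame('wrist'))
print(px(f,314.5,275,39)); go(452,197.6,27.6,.6)"
```

```text
[453.28580139 197.36148206  39.        ]
shift [-0.006 -0.001  0.171] turn -0.0003 j6~ 113
```

Request:
step_arm([
  [-0.003,0,0.08],
  [-0.003,0,0.14],
  [-0.003,0,0.171],
  [-0.003,0,0.171],
], turn=[0,0,0,0])

```text
time_s: 23.22
ee_pos: [453.1, 197.1, 27.9]
ee_rot: [-180.0, -0.0, 0.5]
force: [0.3, -0.3, 0.1]
gripper_width: 90.8
gripper_force: 0.0
```

Request:
step_arm([
  [0,0,0],
  [0,0,0],
  [0,0,0],
  [0,0,0],
  [0,0,0],
  [0,0,0],
  [0,0,0],
  [0,0,0],
  [0,0,-0.05],
  [0,0,-0.15],
  [0,0,-0.3],
  [0,0.03,-0.45],
  [-0.01,0.15,-0.6],
  [-0.02,0.3,-0.667],
  [-0.03,0.45,-0.667],
  [-0.04,0.6,-0.667],
  [-0.04,0.72,-0.667],
  [-0.04,0.79,-0.667],
  [-0.04,0.79,-0.667],
  [-0.04,0.79,-0.667],
], turn=[0,0,0,0,0,0,0,0,0,0,0,0,0.01,0.02,0.03,0.032,0.032,0.032,0.032,0.032], fingers=1)

```text
time_s: 25.72
ee_pos: [442.7, -39.1, 228.0]
ee_rot: [-180.0, -0.0, -11.0]
force: [0.5, -0.8, -0.8]
gripper_width: 13.7
gripper_force: 25.0
```

```bash
python3 -c "
from h import *
did(-.003,0,.171,0);did(-.04,.79,-.667,.032)
f=wrist('w9');plan(0,0,0);cv2.imwrite('pics/w9c.png',f['color'][:330])"
```

```text
cmd [452.8 197.3  27.6   0.5]
cmd [442.8 -39.7 227.7 -11. ]
t 25.77 at [442.7 -38.9 227.9] [-1.7998e+02 -1.0000e-02 -1.0970e+01] shift [-1.474  0.154  0.759] turn 0
```

View pics/w9c.png

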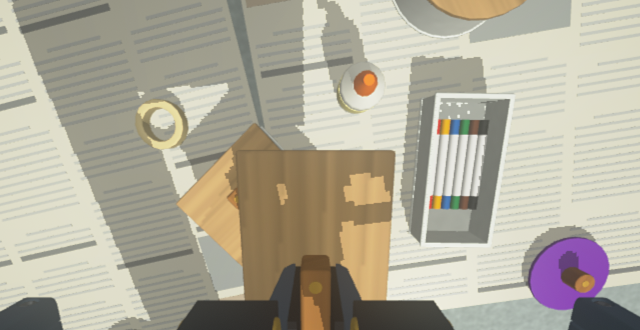

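The view shows the long tin rim corners at (435,94) (515,95) (491,245) (413,241). The bottle (362,87) and tape roll (161,124) are undisturbed.

```bash
python3 -c "
from h import *
f=cpose(cams.grab_frame('wrist'))
W=np.array([px(f,u,v,50) for u,v in [(435,94),(515,95),(491,245),(413,241)]]);print(W.mean(0).round(1));e=np.roll(W,-1,0)-W;print(np.linalg.norm(e,axis=1).round(1),np.degrees(np.arctan2(e[:,1],e[:,0])).round(1))
go(459,-186,75,-11);go(459,-186,69,-11)"
```

```text
[ 461.2 -184.4   50. ]
[ 70.5 138.6  77.8 135.5] [-101.7  168.3   75.9  -14.7]
shift [0.146 0.468 0.509] turn -0.0001 j6~ 79
shift [0.146 0.468 0.529] turn -0.0001 j6~ 79
```

```bash
python3 -c "
from h import *
f=cpose(cams.grab_frame('wrist'))
print((px(f,435,94,50)+px(f,491,245,50))/2,(px(f,437,94,50)+px(f,490,244,50))/2)
for z in(75,69):go(459.8,-186.2,z,-11.4)"
```

```text
[ 460.03366594 -185.95514054   50.        ] [ 460.48411264 -186.36011827   50.        ]
shift [0.149 0.468 0.509] turn 0.0011 j6~ 79
shift [0.149 0.468 0.529] turn 0.0011 j6~ 79
```

Request:
step_arm([
  [0.04,0.15,0],
  [0.1,0.3,0],
  [0.149,0.468,0.05],
  [0.149,0.468,0.2],
  [0.149,0.468,0.32],
  [0.149,0.468,0.42],
  [0.149,0.468,0.46],
  [0.149,0.468,0.49],
  [0.149,0.468,0.509],
  [0.149,0.468,0.509],
], turn=[0,0.001,0.001,0.001,0.001,0.001,0.001,0.001,0.001,0.001])

```text
time_s: 27.12
ee_pos: [460.2, -186.1, 75.3]
ee_rot: [180.0, -0.0, -11.4]
force: [-0.4, -0.5, -0.9]
gripper_width: 13.6
gripper_force: 25.0
```

Request:
step_arm([
  [0,0,0.01],
  [0,0,0.02],
  [0,0,0.02],
], turn=[0,0,0])

```text
time_s: 27.5
ee_pos: [459.7, -186.0, 68.8]
ee_rot: [180.0, 0.0, -11.4]
force: [-0.7, -0.4, -0.2]
gripper_width: 14.0
gripper_force: 25.0
```

Release, rise, and back away so the scene camera sees everything.

Request:
step_arm([
  [0,0,0],
  [0,0,0],
  [0,0,0],
  [0,0,0],
  [0,0,0],
  [0,0,-0.1],
  [0,0,-0.25],
  [0,0,-0.4],
  [0,0,-0.55],
  [0,0,-0.7],
  [-0.15,0.15,-0.7],
  [-0.3,0.3,-0.7],
  [-0.45,0.45,-0.7],
  [-0.5,0.6,-0.7],
  [-0.5,0.75,-0.7],
  [-0.5,0.9,-0.7],
  [-0.5,0.9,-0.7],
  [-0.5,0.9,-0.7],
], turn=[0,0,0,0,0,0,0,0,0,0,0,0,0,0,0,0,0,0], fingers=-1)

```text
time_s: 29.75
ee_pos: [259.4, -420.5, 278.6]
ee_rot: [-179.9, 0.0, -11.4]
force: [-0.2, -0.2, 0.4]
gripper_width: 91.2
gripper_force: 0.0
```

```bash
python3 -c "
from h import *
a=cams.grab_frame('top')['color'];b=cams.grab_frame('scene')['color']
cv2.imwrite('pics/fin.png',np.vstack([cv2.resize(a[110:290,60:540],(800,300),interpolation=2),cv2.resize(b[160:430,150:630],(800,300),interpolation=2)]))
s=env.state();print(s['time_s'],s['ee_pos'])"
```

```text
29.85 [ 259.77604494 -420.0749753   279.00711655]
```

View pics/fin.png

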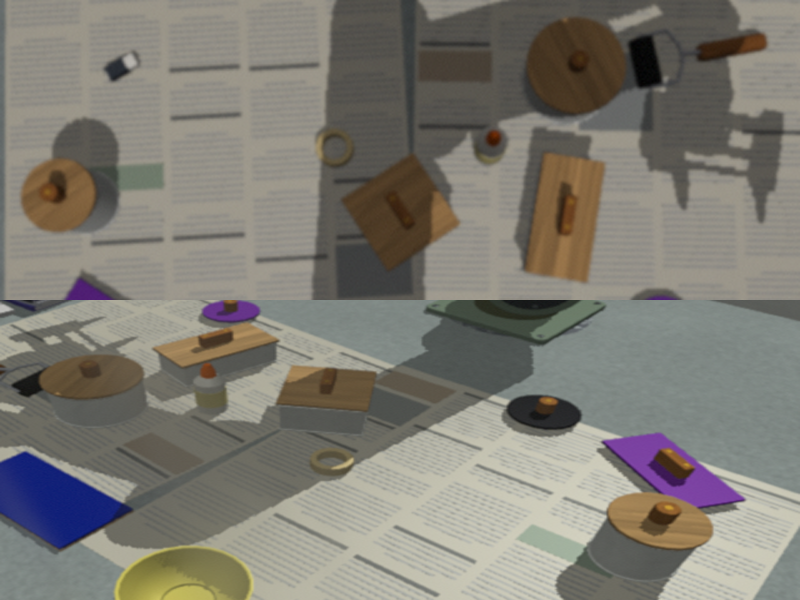

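All four lids lie flat on their tins, with the bottle (490,145) and tape (333,147) where they were. I'm handing the job in.

```bash
python3 -c "
from h import *
print(env.job_done())"
```

```text
the job is handed in; nothing more can be done
None
```

All four lids are on their matching tins and look flat in the final pictures, the glue bottle and tape roll show no shift, and the job was handed in at about 30 s of the 106 s; the hand-in returned no verdict.

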